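Slide the drip tray home under the table grill

TASK

Slide the metal drip tray, pan first, into the bay under the front of the table grill until it is fully home against the back of the bay, resting on the worktop, then let go of it. Leave the glass cup and the green cup where they stand.

Things in the scene. Friction and masses are not known exactly. Their poses are not given: they have to be found in the camera images.
- tray_grip (a point): Drip tray lying on the worktop: open bright metal pan with a black upright handle fin. This point is mid-fin, 28 mm above the worktop; x runs from fin to pan, z up. Fin 44 mm long (x), 12 thick (y), top at 46 mm; a 12 mm wide, 15 mm high bar joins it to the pan. Pan 110 mm long (x), 130 wide (y), 24 high, from 50 to 160 mm ahead (+x) of this point. About 0.25 kg, slides on the worktop.
- grill: Fixed table grill, 220 mm wide, 190 deep, 122 high (front edge 62; taller parts 24 mm or more behind the face). Origin: middle of the bay's mouth, on the worktop, in the front face; x points into the bay, z up. Bay: floor is the worktop, 110 mm deep, 37 high, 142 wide, walls flaring to 166 over the first 20 mm. Home: pan's front level with the face, tray_grip at x = -50 mm, y = 0, x axes parallel.
- glass_cup: Clear glass cup, 72 mm across, 62 mm high, standing upright on the worktop; origin at the centre of its underside. A bystander.
- cup_green: Green mug standing upside down on the worktop, 87 x 118 x 64 mm with its handle; origin at the centre of its underside. A bystander.

How it is judged:
By the outcome, as a careful person would: the job done as asked, in the order asked, and still so for the second after the job is handed in, with the robot touching nothing.
It also fails if it takes over 32 s, if anything falls off the work surface, if the arm or the gripper's body presses on something with over 40 N, if the wrist force passes 120 N, or if a joint passes its speed limit or range.

ROBOT

A 6-joint arm with a two-finger parallel gripper is mounted at the origin on a cart in front of the work surface, level with it; the furniture and walls round the work are solid. World frame = base frame: x ahead of the robot, y to its left, z up, the work surface at z = 0. Lengths are in m, angles in rad, forces in N, time in s.
With the tool pointing down it reaches from about 0.325 to 0.775 m from the base axis. Payload 5.5 kg.
Tool frame: the origin (TCP) lies midway between the tips of the shut fingers; the grasp point (between the pads) lies 19 mm behind it (grasp_offset is the distance from the TCP to the grasp point, in m); z points along the fingers, y is the line along which they close (so a half turn about z gives the same grasp; the last joint's range is limited). The gripper opens to 88 mm and grips with 3 to 60 N. Pads are 20 mm wide; open, the fingers measure 115 mm over their backs; the gripper's body (75 mm by 178 mm) begins 61 mm behind the grasp point.
Start: joints at [1.243, 0.091, 1.231, -0, 1.82, -0.057], TCP at [0.161, 0.578, 0.223] pointing down, gripper open.
Joint ranges: [-2.87, 2.87], [-0.86, 2.18], [0.17, 2.46], [-1.51, 4.65], [0.06, 2.69], [-2.65, 2.65]. Speed limits (rad/s): [2.57, 2.57, 3.01, 3.14, 3.14, 3.14].

INTERFACE

Orientations are given as a unit quaternion [w, x, y, z].
In Python, from station import * gives the robot as it stands.
- The arm moves only by the tool arm_command, never from a script. Its argument "increments" is one flat list of numbers, 5 for each row, row after row: the shift along the tool's x, y, z normalised to -1 to 1, where 1 is 0.1 m, then the turn about the tool's z normalised to -1 to 1, where 1 is 2 pi rad, then the opening, from -1 (shut) to 1 (fully open). A call has 1 to 12 rows; each row is the pose to reach, as a shift and turn from the pose commanded when the call began, along the tool's axes at that moment, turning the shorter way round; what a row does not reach only later rows make up. A row lasts 1/10 s, in which the tool goes at most 50 mm and 8.59 degrees, less where a joint would pass 70% of its speed; a pose out of reach is approached as far as the arm can. A call with a number of a shift or a turn outside -1 to 1 is refused whole. A call with a gripper value outside its range is refused whole. The fingers move at their own pace and stop on an object; "squeeze" is the grip in N (left out, the last holds). Time passes only in rows, so rows that repeat a pose let the fingers close. It gives the time, the measured TCP pose, the force, the opening and the grip force at its end, in the units of the state.
- read_state(): the state, without advancing time (a new reading comes with each control period).
- get_image(name): name is "scene" or "top" or "wrist"; returns a dict with "pixels" (384x512x3 uint8, red, green, blue), "vfov" (degrees; the focal length in pixels is half the picture's height over the tangent of half this angle, whatever the lens; pixels are square), "cx", "cy" (the principal point, pixels), "extrinsics" (4x4, takes a point from camera to world coordinates). Camera axes: x right, y down, z forward; pixel columns grow to the right and rows downward; lengths in m; the calibration is good to about 2 mm. A picture is of the moment at which its call begins. There is no depth.
- sign_off(): hands the job in; it is judged then, once.
Trained networks look in the newest picture that a camera, given by its name, has taken for a name from the list of things; names that differ only in an ending like _2 or _b are one class to them, and where a whole thing is asked for, a point or a joint stands for the part that bears it (a point fixed in the world has none). Each returns a list of dicts, best first, with "conf" (0 to 1); they miss things now and then, are a little off and sometimes report something else, mostly with a low value. They report only what shows in the picture. A call takes as long as a camera call.
- look_for(thing, camera): "location" ([x, y, z] in m, in world coordinates, good to about 4 mm: the middle of the surface that is visible of it).
- trace(thing, camera): "region" (384x512 bool, what is visible of it).
The state is a dict: "t": time; "joint_pos": joint angles; "dq": joint speeds; "joint_efforts": joint torques, N m; "eef_pos": TCP position; "tcp_rot": TCP orientation; "contact_force": force on the tool from outside, world axes, zero at the start; "torque": the same for the moment, N m; "opening": finger opening in m; "grasp_force": force on a finger pad.
Only numpy, scipy, OpenCV 4.12 (cv2) and the standard library are available. Lean on these libraries where they do the work, as an engineer would, in place of code of your own. Each camera call takes 0.05 s, during which the arm holds its last target. There are 200 camera calls.

## Working session

There is one attempt and no reset: what is moved stays moved. The work goes in short steps, Python scripts to look and compute and a tool call to move; the robot and the scene stay as the last step left them, time stands still between calls to the robot, and variables do not carry over. Pictures are saved under pics/ and viewed, at most 10 in all, crops included, and the job is handed in when it is done.

Besides the shell and the picture viewer there is one more tool, called after ">>>" as name(argument=value, ...) on one line, values as JSON. arm_command: Moves the arm, as the interface text tells. Its arguments: {"type":"object","properties":{"increments":{"type":"array"},"squeeze":{"type":"number"}},"required":["increments"]}

```bash
mkdir -p pics; cat > h.py <<'E'
from station import *
import numpy as np, cv2
def K(im):
    f=im["pixels"].shape[0]/2/np.tan(np.radians(im["vfov"])/2); return f
def ray(im,u,v,z):
    f=K(im);T=np.array(im["extrinsics"]);d=T[:3,:3]@np.array([(u-im["cx"])/f,(v-im["cy"])/f,1]);o=T[:3,3]
    return o+d*(z-o[2])/d[2]
def proj(im,p):
    f=K(im);T=np.array(im["extrinsics"]);c=T[:3,:3].T@(np.array(p)-T[:3,3])
    return im["cx"]+f*c[0]/c[2],im["cy"]+f*c[1]/c[2]
E
python3 - <<'E'
from h import *
s=read_state();print(s["eef_pos"],s["tcp_rot"],s["t"])
ims=[]
for c in("top","scene"):
    im=get_image(c);cv2.imwrite(f"pics/{c}0.png",im["pixels"][:,:,::-1])
    for t in("tray_grip","grill","glass_cup","cup_green"):
        print(c,t,[(np.round(r["location"],3),round(r["conf"],2)) for r in look_for(t,c)[:2]])
E
```

```text
[0.16040592 0.57784678 0.22151932] [-1.88220173e-04  1.34978364e-01  9.90848078e-01 -9.44245937e-04] 0.0
top tray_grip [(array([ 0.49 , -0.29 ,  0.002]), 0.6)]
top grill [(array([ 0.691, -0.331,  0.116]), 0.61)]
top glass_cup [(array([ 0.386, -0.581,  0.025]), 0.87)]
top cup_green [(array([0.383, 0.038, 0.055]), 0.64)]
scene tray_grip [(array([ 0.477, -0.292,  0.01 ]), 0.57)]
scene grill [(array([ 0.664, -0.397,  0.072]), 0.97)]
scene glass_cup [(array([ 0.388, -0.573,  0.038]), 0.91), (array([0.37 , 0.027, 0.038]), 0.43)]
scene cup_green [(array([0.369, 0.026, 0.038]), 0.87)]
```

View pics/top0.png

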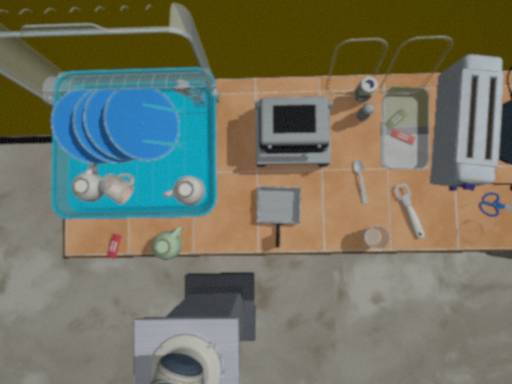

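View pics/scene0.png

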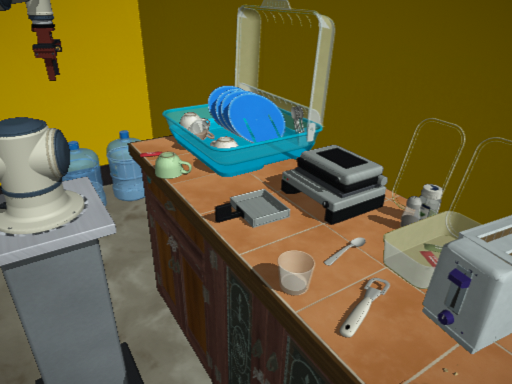

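The top view shows the tray pan at about (278,206) and its fin at (278,235). The grill face is near row 164, and both cups stand clear of the path. Next I'll measure the edges.

```bash
python3 - <<'E'
from h import *
im=get_image("top")
for t in("tray_grip","grill"):
    for r in trace(t,"top")[:1]:
        m=r["region"].astype(np.uint8); c=max(cv2.findContours(m,0,2)[0],key=cv2.contourArea)
        b=cv2.boxPoints(cv2.minAreaRect(c)); print(t,r["conf"],m.sum(),np.round(b,1).tolist())
        print([np.round(ray(im,u,v,0.024 if t=="tray_grip" else .062)[:2],3).tolist() for u,v in b])
p=im["pixels"][80:260,200:360,::-1]
cv2.imwrite("pics/topz.png",cv2.resize(p,None,fx=3.3,fy=3.3,interpolation=cv2.INTER_CUBIC))
T=np.array(im["extrinsics"]);print(T.round(3),K(im))
E
```

```text
tray_grip 0.66 1678 [[256.0, 246.1999969482422], [258.1000061035156, 185.5], [301.20001220703125, 187.0], [299.1000061035156, 247.8000030517578]]
[[0.368, -0.221], [0.551, -0.231], [0.544, -0.361], [0.362, -0.35]]
grill 0.69 5258 [[254.0, 96.0], [332.0, 96.0], [332.0, 166.0], [254.0, 166.0]]
[[0.816, -0.224], [0.809, -0.455], [0.601, -0.448], [0.605, -0.22]]
[[-0.017 -0.997  0.069  0.454]
 [-0.999  0.019  0.027 -0.257]
 [-0.029 -0.068 -0.997  1.125]
 [ 0.     0.     0.     1.   ]] 364.21390347103994
```

View pics/topz.png

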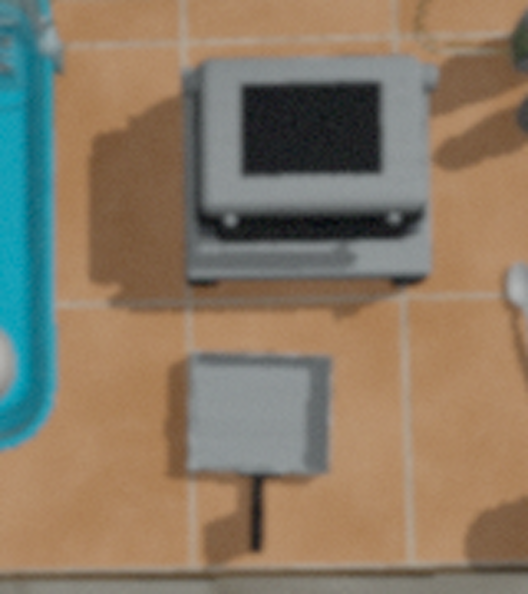

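The crop shows the fin from (257,478) to (254,550) and the pan corners at (188,355) and (330,357). The grill's front edge runs from (187,280) to (430,276). I'll convert these to world positions and work out a move to a closer wrist view.

```bash
python3 - <<'E'
from h import *
im=get_image("top")
for n,u,v,z in [("pFL",188,354,.024),("pFR",331,356,.024),("pBL",186,473,.024),("pBR",328,473,.024),("finfront",257,490,.046),("finend",254,550,.046),("gL",187,276,.062),("gR",430,273,.062),("gL0",187,283,.0),("gR0",430,281,.0)]:
    print(n,ray(im,200+u/3.3,80+v/3.3,z).round(4))
w=get_image("wrist");T=np.array(w["extrinsics"]);print(T.round(3),w["vfov"])
s=read_state();from scipy.spatial.transform import Rotation as R
print(R.from_quat(s["tcp_rot"],scalar_first=True).as_matrix().round(3))
E
```

```text
pFL [ 0.5457 -0.227   0.024 ]
pFR [ 0.5413 -0.358   0.024 ]
pBL [ 0.4367 -0.2233  0.024 ]
pBR [ 0.4346 -0.3526  0.024 ]
finfront [ 0.4209 -0.2871  0.046 ]
finend [ 0.3678 -0.2833  0.046 ]
gL [ 0.6123 -0.2283  0.062 ]
gR [ 0.6104 -0.4439  0.062 ]
gL0 [ 0.6149 -0.2265  0.    ]
gR0 [ 0.612  -0.4545  0.    ]
[[ 0.266  0.934  0.238  0.096]
 [ 0.964 -0.258 -0.065  0.596]
 [ 0.001  0.247 -0.969  0.385]
 [ 0.     0.     0.     1.   ]] 71.99562508307955
[[-0.964  0.268 -0.   ]
 [ 0.268  0.964  0.   ]
 [ 0.     0.    -1.   ]]
```

>>> arm_command(increments=[-0.5,-0.5,0,0,1,-1,-1,0,0,1,-1,-1,0,0,1,-1,-1,0,0,1])

```text
t: 1.15
eef_pos: [0.2322, 0.452, 0.2235]
tcp_rot: [0.001, 0.137, 0.991, 0.0]
contact_force: [-0.6, 0.6, -0.2]
opening: 0.0878
grasp_force: 0.0
```

>>> arm_command(increments=[-0.5,-0.5,0,0,1,-1,-1,0,0,1,-1,-1,0,0,1,-1,-1,0,0,1])

```text
t: 1.55
eef_pos: [0.3016, 0.3293, 0.2232]
tcp_rot: [0.001, 0.137, 0.991, 0.0]
contact_force: [-0.3, 0.6, -0.3]
opening: 0.0873
grasp_force: 0.0
```

>>> arm_command(increments=[-0.7,-1,0,0,1,-0.7,-1,0,0,1,-0.7,-1,0,0,1,-0.7,-1,0,0,1])

```text
t: 1.95
eef_pos: [0.3411, 0.216, 0.223]
tcp_rot: [0.0, 0.137, 0.991, 0.0]
contact_force: [0.6, 0.2, -0.4]
opening: 0.0878
grasp_force: 0.0
```

>>> arm_command(increments=[-0.6,-1,0,-0.0376,1,-0.6,-1,0,-0.0376,1,-0.6,-1,0,-0.0376,1,-0.6,-1,0,-0.0376,1])

```text
t: 2.35
eef_pos: [0.3722, 0.1035, 0.2227]
tcp_rot: [0.0, 0.019, 1.0, -0.0]
contact_force: [0.8, 0.7, 0.6]
opening: 0.088
grasp_force: 0.0
```

>>> arm_command(increments=[0,-1,0,0,1,0,-1,0,0,1,0,-1,0,0,1])

```text
t: 2.65
eef_pos: [0.3683, 0.0016, 0.2227]
tcp_rot: [0.0, 0.021, 1.0, -0.0]
contact_force: [-0.5, 0.4, 0.3]
opening: 0.0877
grasp_force: 0.0
```

>>> arm_command(increments=[0,-1,0,0,1,0,-1,0,0,1,0,-1,0,0,1])

```text
t: 2.95
eef_pos: [0.3648, -0.0981, 0.2222]
tcp_rot: [-0.0, 0.021, 1.0, -0.0]
contact_force: [-0.3, -0.0, -0.7]
opening: 0.088
grasp_force: 0.0
```

>>> arm_command(increments=[0,-1,0,0,1,0,-1,0,0,1,0,-1,0,0,1])

```text
t: 3.25
eef_pos: [0.3618, -0.1973, 0.2218]
tcp_rot: [-0.001, 0.019, 1.0, 0.0]
contact_force: [0.1, 1.1, -0.4]
opening: 0.088
grasp_force: 0.0
```

>>> arm_command(increments=[0,-0.85,0.5,0,1,0,-0.85,0.5,0,1,0,-0.85,0.5,0,1,0,-0.85,0.5,0,1])

```text
t: 3.65
eef_pos: [0.3595, -0.2783, 0.1718]
tcp_rot: [-0.001, 0.017, 1.0, 0.001]
contact_force: [0.3, 0.6, 0.3]
opening: 0.0877
grasp_force: 0.0
```

```bash
python3 - <<'E'
from h import *
im=get_image("wrist");cv2.imwrite("pics/w1.png",cv2.resize(im["pixels"][:,:,::-1],None,fx=1.5,fy=1.5))
for t in("tray_grip","grill"): print(t,[(np.round(r["location"],3),round(r["conf"],2)) for r in look_for(t,"wrist")[:2]])
print(np.array(im["extrinsics"]).round(3)); s=read_state();print(s["eef_pos"],s["joint_pos"],s["t"])
E
```

```text
tray_grip [(array([ 0.467, -0.292,  0.003]), 0.59)]
grill []
[[ 0.032  0.969  0.246  0.293]
 [ 0.999 -0.032 -0.005 -0.276]
 [ 0.003  0.246 -0.969  0.334]
 [ 0.     0.     0.     1.   ]]
[ 0.35970984 -0.27866508  0.173976  ] [-7.34506696e-01 -3.10076074e-01  1.68916634e+00  7.88909991e-04
  1.76052579e+00 -2.27322970e+00] 3.8
```

View pics/w1.png

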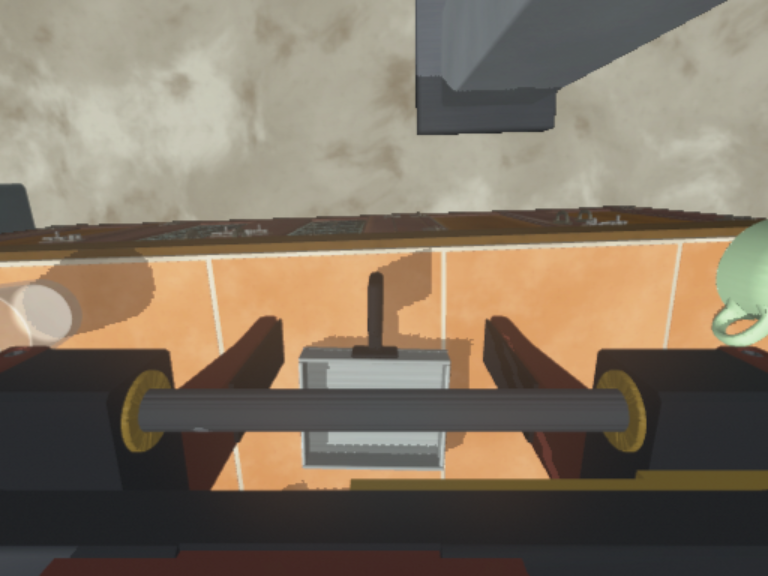

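The wrist view shows the fin from (376,274) to (376,345), with the pan rim corners at (300,351), (450,350), (303,467) and (444,466). The cups stand to the sides.

```bash
python3 - <<'E'
from h import *
im=get_image("wrist")
for n,u,v,z in [("finend",376,273,.046),("finmid",376,310,.046),("finfront",375,338,.046),("BR",300,351,.024),("BL",450,350,.024),("FR",303,467,.024),("FL",444,466,.024)]:
    print(n,ray(im,u/1.5,v/1.5,z).round(4))
E
```

```text
finend [ 0.359  -0.2835  0.046 ]
finmid [ 0.3881 -0.2845  0.046 ]
finfront [ 0.4111 -0.2861  0.046 ]
BR [ 0.43   -0.3509  0.024 ]
BL [ 0.4329 -0.2236  0.024 ]
FR [ 0.5454 -0.3576  0.024 ]
FL [ 0.5482 -0.2277  0.024 ]
```

>>> arm_command(increments=[-0.24,-0.06,0.5,0,1,-0.24,-0.06,1,0,1,-0.24,-0.06,1,0,1])

```text
t: 4.15
eef_pos: [0.3801, -0.2838, 0.0669]
tcp_rot: [-0.004, 0.016, 1.0, 0.003]
contact_force: [0.7, 1.1, -1.1]
opening: 0.088
grasp_force: 0.0
```

>>> arm_command(increments=[0,0,0.3,0,1,0,0,0.5,0,1,0,0,0.6,0,1,0,0,0.6,0,1,0,0,0.6,0,1])

```text
t: 4.65
eef_pos: [0.3828, -0.2877, 0.0148]
tcp_rot: [0.001, 0.017, 1.0, -0.001]
contact_force: [0.1, 0.6, 0.8]
opening: 0.088
grasp_force: 0.0
```

>>> arm_command(increments=[0,0.02,0.03,0,1,0,0.02,0.03,0,-1,0,0.02,0.03,0,-1,0,0.02,0.03,0,-1,0,0.02,0.03,0,-1,0,0.02,0.03,0,-1,0,0.02,0.03,0,-1,0,0.02,0.03,0,-1,0,0.02,0.03,0,-1,0,0.02,0.03,0,-1], squeeze=25)

```text
t: 5.65
eef_pos: [0.382, -0.2851, 0.0096]
tcp_rot: [-0.0, 0.017, 1.0, 0.0]
contact_force: [0.5, 1.0, -0.6]
opening: 0.0191
grasp_force: 0.0
```

```bash
python3 - <<'E'
from h import *
s=read_state();print(s["eef_pos"],s["tcp_rot"],s["opening"],s["grasp_force"])
im=get_image("top")
p=im["pixels"][100:260,220:350,::-1];p=cv2.resize(p,None,fx=3.7,fy=3.7,interpolation=cv2.INTER_CUBIC)
w=get_image("wrist")["pixels"][:,:,::-1]
s=cv2.resize(get_image("scene")["pixels"][140:240,200:400,::-1],None,fx=1.5,fy=1.5)
cv2.imwrite("pics/top2.png",p);cv2.imwrite("pics/w2.png",w)
E
```

```text
[ 0.38199408 -0.28512477  0.0095778 ] [-4.73376437e-05  1.72764649e-02  9.99850749e-01  3.55945440e-05] 0.019063270528055558 0.0
```

View pics/top2.png

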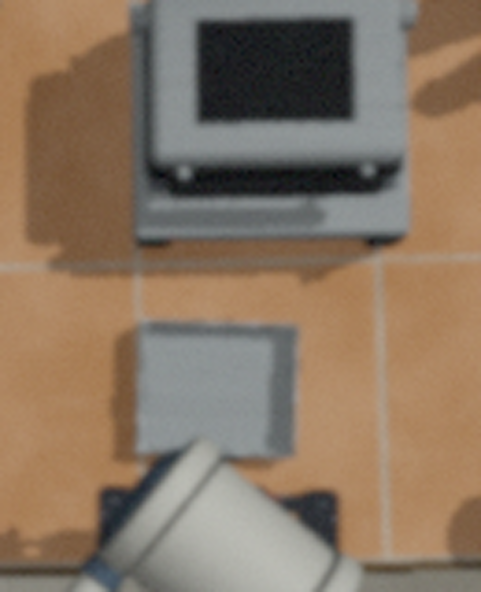

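The tray hasn't moved, and the fingers were still closing when the picture was taken. The grill's front edge is at crop (134–410, 238). I'll finish the grip and check the grill from the scene camera.

>>> arm_command(increments=[0,0,0,0,-1,0,0,0,0,-1,0,0,0,0,-1])

```text
t: 6.1
eef_pos: [0.382, -0.2851, 0.0096]
tcp_rot: [-0.0, 0.017, 1.0, 0.0]
contact_force: [0.1, 0.3, -0.1]
opening: 0.0121
grasp_force: 25.0
```

```bash
python3 - <<'E'
from h import *
im=get_image("scene");p=im["pixels"].copy()
cv2.imwrite("pics/s2.png",cv2.resize(p[140:230,270:400,::-1],None,fx=6,fy=6,interpolation=cv2.INTER_CUBIC))
t=get_image("top")
for n,u,v,z in [("L",134,238,.062),("R",410,236,.062)]: print(n,ray(t,220+u/3.7,100+v/3.7,z).round(4))
th=-.01;c,s=np.cos(th),np.sin(th)
for q in [(0,.11,.062),(0,-.11,.062),(0,.11,0),(0,-.11,0),(.0,.083,.037),(0,-.083,.037),(0,-.083,0)]:
    P=[.613+c*q[0]-s*q[1],-.336+s*q[0]+c*q[1],q[2]]
    a=proj(im,P);b=proj(t,P);print(q,np.round([(a[0]-270)*6,(a[1]-140)*6],0),np.round([(b[0]-220)*3.7,(b[1]-100)*3.7],0))
E
```

```text
L [ 0.6103 -0.227   0.062 ]
R [ 0.6072 -0.4452  0.062 ]
(0, 0.11, 0.062) [ 73. 185.] [133. 233.]
(0, -0.11, 0.062) [389. 382.] [411. 230.]
(0, 0.11, 0) [ 66. 299.] [135. 244.]
(0, -0.11, 0) [372. 510.] [398. 241.]
(0.0, 0.083, 0.037) [103. 253.] [167. 237.]
(0, -0.083, 0.037) [338. 406.] [372. 235.]
(0, -0.083, 0) [329. 480.] [365. 242.]
```

View pics/s2.png

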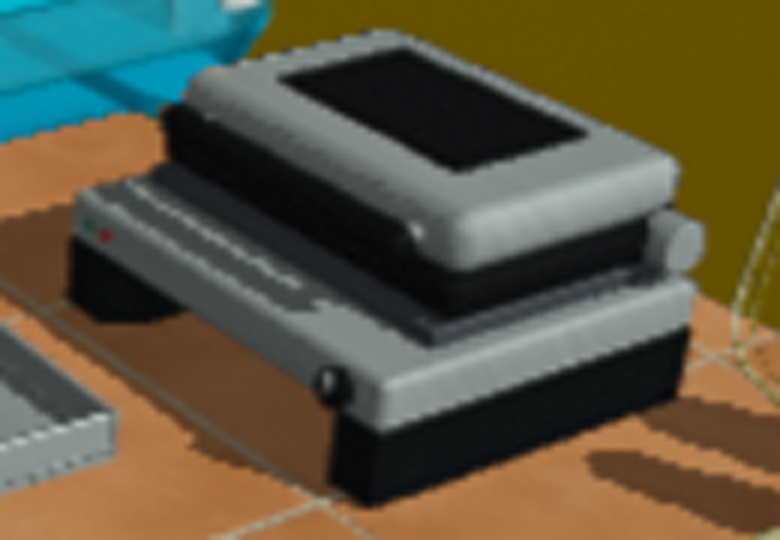

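The predicted grill corners match the image, giving a mouth at about (0.612, -0.336) with yaw about -0.012. The fin is gripped with a 12.1 mm opening at 25 N, so I'll align the tray in front of the bay.

>>> arm_command(increments=[-0.05,-0.05,0,-0.0005,-1,-0.11,-0.11,0,-0.001,-1,-0.17,-0.18,0,-0.0015,-1,-0.23,-0.25,0,-0.002,-1,-0.29,-0.32,0,-0.0025,-1,-0.35,-0.38,0,-0.003,-1,-0.4,-0.43,0,-0.0036,-1,-0.45,-0.47,0,-0.0036,-1,-0.45,-0.47,0,-0.0036,-1,-0.45,-0.47,0,-0.0036,-1])

```text
t: 7.2
eef_pos: [0.4258, -0.3341, 0.0096]
tcp_rot: [0.0, 0.006, 1.0, -0.0]
contact_force: [1.4, -1.2, -0.3]
opening: 0.0116
grasp_force: 25.0
```

```bash
python3 - <<'E'
from h import *
s=read_state();print(s["eef_pos"],s["tcp_rot"],s["opening"],s["grasp_force"],s["contact_force"])
im=get_image("top")
p=im["pixels"][100:260,220:350,::-1];p=cv2.resize(p,None,fx=3.7,fy=3.7,interpolation=cv2.INTER_CUBIC)
cv2.imwrite("pics/top3.png",p)
e=np.array(s["eef_pos"]);th=-.024+.012
th=2*np.arctan2(s["tcp_rot"][2],s["tcp_rot"][1])-np.pi;print(th)
c,sn=np.cos(th),np.sin(th)
for q in [(.05,.065,.024),(.05,-.065,.024),(.16,.065,.024),(.16,-.065,.024)]:
    b=proj(im,[e[0]+c*q[0]-sn*q[1],e[1]+sn*q[0]+c*q[1],q[2]]);print(q,np.round([(b[0]-220)*3.7,(b[1]-100)*3.7],0))
E
```

```text
[ 0.42579329 -0.33409107  0.00959452] [ 4.42958423e-04  6.15440843e-03  9.99980888e-01 -3.88947049e-04] 0.011561573218409046 24.983258843421936 [ 1.35460025 -1.19195201 -0.29787663]
-0.012308896694875227
(0.05, 0.065, 0.024) [191. 406.]
(0.05, -0.065, 0.024) [351. 405.]
(0.16, 0.065, 0.024) [190. 272.]
(0.16, -0.065, 0.024) [349. 271.]
```

View pics/top3.png

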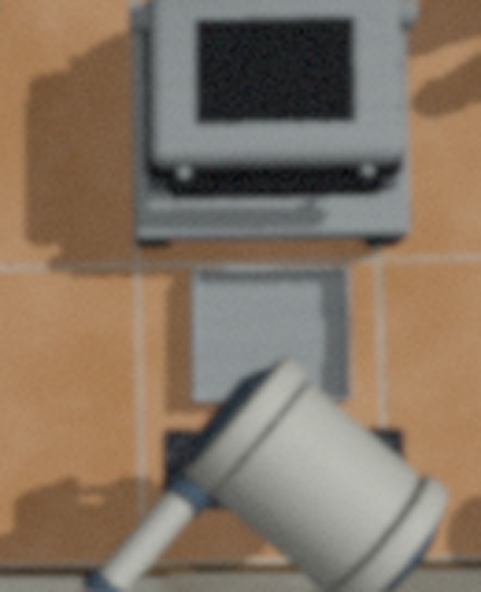

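The pan corners, at about (191,268) and (349,268), match the prediction, and the pan is centred on the grill. Now I'll insert it.

>>> arm_command(increments=[-0.1,0,0,0,-1,-0.2,0,0,0,-1,-0.3,0,0,0,-1,-0.4,0,0,0,-1,-0.5,0,0,0,-1,-0.6,0,0,0,-1,-0.7,0,0,0,-1,-0.8,0,0,0,-1,-0.9,0,0,0,-1,-1,0,0,0,-1])

```text
t: 8.25
eef_pos: [0.5262, -0.3349, 0.0097]
tcp_rot: [-0.0, 0.006, 1.0, 0.0]
contact_force: [-3.5, -0.1, 3.1]
opening: 0.0118
grasp_force: 25.0
```

>>> arm_command(increments=[-0.06,0,0,0,-1,-0.12,0,0,0,-1,-0.18,0,0,0,-1,-0.24,0,0,0,-1,-0.28,0,0,0,-1,-0.3,0,0,0,-1])

```text
t: 8.85
eef_pos: [0.5553, -0.3353, 0.0097]
tcp_rot: [-0.0, 0.006, 1.0, -0.0]
contact_force: [-9.6, 0.2, 5.8]
opening: 0.0118
grasp_force: 25.0
```

>>> arm_command(increments=[-0.01,0,0,0,-1,-0.02,0,0,0,-1,-0.03,0,0,0,-1,-0.03,0,0,0,-1])

```text
t: 9.25
eef_pos: [0.5555, -0.3355, 0.0096]
tcp_rot: [-0.003, 0.006, 1.0, 0.0]
contact_force: [-14.4, 2.1, 7.9]
opening: 0.0118
grasp_force: 25.0
```

>>> arm_command(increments=[-0.02,0,0,0,-1,-0.04,0,0,0,-1,-0.04,0,0,0,-1], squeeze=40)

```text
t: 9.55
eef_pos: [0.5565, -0.3355, 0.0095]
tcp_rot: [-0.007, 0.007, 1.0, 0.001]
contact_force: [-27.0, 4.2, 12.5]
opening: 0.0122
grasp_force: 40.0
```

```bash
python3 - <<'E'
from h import *
s=read_state();print(s["eef_pos"],s["tcp_rot"],s["opening"],s["grasp_force"],s["contact_force"],s["torque"])
a=get_image("top")["pixels"][140:240,230:350,::-1];b=get_image("scene")["pixels"][140:240,260:380,::-1]
cv2.imwrite("pics/c4.png",cv2.resize(np.hstack([a,b]),None,fx=3.3,fy=3.3,interpolation=cv2.INTER_CUBIC))
E
```

```text
[ 0.55649124 -0.33546975  0.00945926] [-6.50618637e-03  6.67437151e-03  9.99956116e-01  9.42495461e-04] 0.012172935347379146 40.015795826911926 [-26.95456628   4.24632635  12.48116931] [0.34178872 3.9070804  0.15834557]
```

View pics/c4.png

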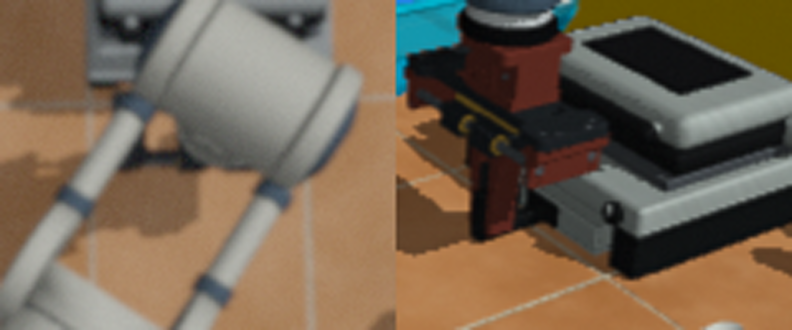

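The top view is blocked by the arm. In the scene view the pan's rear corner is at crop (608,250), close to the leg. I'll compare that with the projected home and current poses.

```bash
python3 - <<'E'
from h import *
im=get_image("scene");e=read_state()["eef_pos"];th=-.0123;c,s=np.cos(th),np.sin(th)
for d in (-.006,-.003,0,.003,.006):
  o=[]
  for q in [(.05+d,-.065,.0),(.05+d,-.065,.024),(.05+d,.0,.024)]:
    a=proj(im,[e[0]+c*q[0]-s*q[1],e[1]+s*q[0]+c*q[1],q[2]]);o.append(np.round([(a[0]-260)*3.3+396,(a[1]-140)*3.3],0))
  print(d,*o)
for q in [(0,-.11,0),(0,-.083,0),(0,-.083,.037),(0,-.11,.062)]:
    a=proj(im,[.612+c*q[0]-s*q[1],-.336+s*q[0]+c*q[1],q[2]]);print(q,np.round([(a[0]-260)*3.3+396,(a[1]-140)*3.3],0))
p=im["pixels"][190:230,300:350,::-1]
cv2.imwrite("pics/c5.png",cv2.resize(p,None,fx=15,fy=15,interpolation=cv2.INTER_CUBIC))
E
```

```text
-0.006 [582. 258.] [585. 232.] [533. 196.]
-0.003 [585. 257.] [588. 231.] [536. 195.]
0 [588. 256.] [591. 230.] [539. 195.]
0.003 [591. 255.] [594. 229.] [542. 194.]
0.006 [594. 254.] [597. 228.] [545. 193.]
(0, -0.11, 0) [632. 281.]
(0, -0.083, 0) [609. 264.]
(0, -0.083, 0.037) [614. 223.]
(0, -0.11, 0.062) [642. 210.]
```

View pics/c5.png

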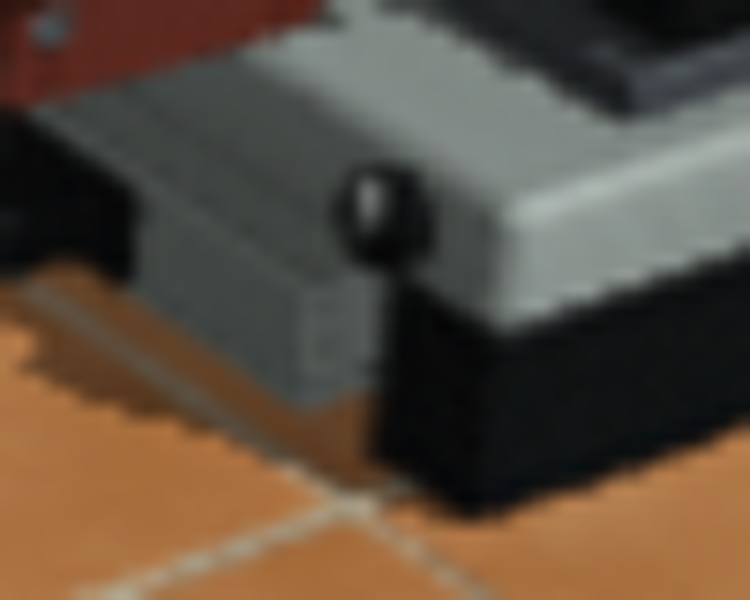

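The pan's rear corner is at (303,408) in the zoom, which puts it at x≈0.6115, level with the grill face at 0.612. A firm stop at 27 N agrees, so the tray is home. I'll ease off, release and withdraw upward.

>>> arm_command(increments=[0.03,0,0,0,-1,0.03,0,0,0,0,0.03,0,0,0,1,0.03,0,0,0,1,0.03,0,0,0,1,0.03,0,0,0,1,0.03,0,0,0,1,0.03,0,0,0,1,0.03,0,0,0,1])

```text
t: 10.6
eef_pos: [0.5594, -0.3353, 0.0096]
tcp_rot: [0.0, 0.006, 1.0, -0.0]
contact_force: [-0.1, -0.7, -0.2]
opening: 0.0725
grasp_force: 0.0
```

>>> arm_command(increments=[0,0,-0.2,0,1,0,0,-0.5,0,1,0,0,-1,0,1,0,0,-1,0,1,0,0,-1,0,1])

```text
t: 11.1
eef_pos: [0.5603, -0.3359, 0.112]
tcp_rot: [0.002, 0.006, 1.0, -0.001]
contact_force: [-0.8, -1.1, -0.3]
opening: 0.0877
grasp_force: 0.0
```

>>> arm_command(increments=[0.9,0,-0.8,0,1,0.9,0,-0.8,0,1,0.9,0,-0.8,0,1,0.9,0,-0.8,0,1,0.9,0,-0.8,0,1])

```text
t: 11.6
eef_pos: [0.4693, -0.334, 0.1879]
tcp_rot: [-0.001, 0.006, 1.0, 0.001]
contact_force: [0.2, 0.2, -0.2]
opening: 0.0879
grasp_force: 0.0
```

```bash
python3 - <<'E'
from h import *
s=read_state();print(s["eef_pos"],s["t"],s["opening"],s["contact_force"])
a=get_image("top")["pixels"][130:230,230:350,::-1];b=get_image("scene")["pixels"][150:250,260:380,::-1]
cv2.imwrite("pics/c6.png",cv2.resize(np.hstack([a,b]),None,fx=3.3,fy=3.3,interpolation=cv2.INTER_CUBIC))
E
```

```text
[ 0.46928937 -0.33396554  0.18788137] 11.6 0.08794910952713822 [ 0.23045123  0.16316988 -0.16499161]
```

View pics/c6.png

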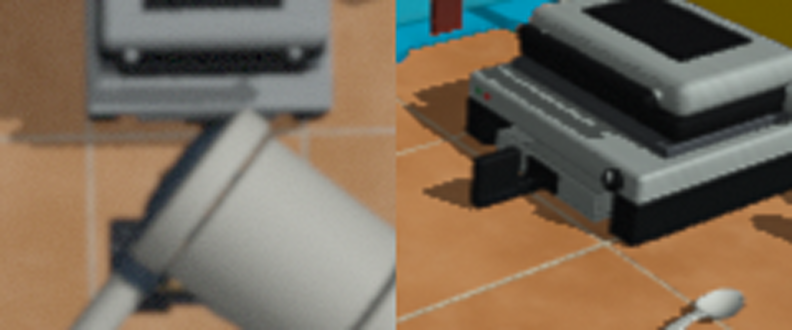

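The released tray sits in the bay with the pan's rear wall flush with the face, spanning (500,140) to (600,220). The fin is free and the cups weren't touched. Handing in.

```bash
python3 -c "
from h import *
print(sign_off())"
```

```text
the job is handed in; nothing more can be done
None
```

The tray is in the bay, stopped firmly against the back with the pan flush with the grill face to within about 2 mm. It is released with the arm clear, neither cup was touched, and the job was handed in at about 12 s; no verdict came back.

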